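Fasten the fan control box's cover with a push rivet

TASK

Close up the fan control box: take the push rivet out of its wooden holder, put it into the one empty hole of the box's cover until its flange rests on the cover, and only then push its centre pin fully home, flush with the collar, so that the rivet spreads. The cover rides on a soft seal and gives under the push; keep the push under 25 N, or it cracks. Leave the things standing around where they are.

Things in the scene. Friction and masses are not known exactly. Their poses are not given: they have to be found in the camera images.
- rivet_grip (a point): Loose grey plastic push rivet (about 26 g) standing in the holder. Upward: round shank 10 mm wide, 20 mm long, tapered over its last 6 mm; flange 24 mm wide, 3 mm thick; collar 16 mm wide, 12 mm tall; centre pin on top. Grasp the collar. This point: on the axis, half-way up the collar, 9 mm above the flange's underside, 6 mm below the collar's top; z up the axis.
- pin_top (a point): Centre of the flat top of the rivet's centre pin, 10 mm wide. At first it stands 7 to 8 mm above the collar's top; fully home it stands 0.5 mm above it, which is flush. z up.
- rivet_pin (a joint): How far the centre pin is pushed into the rivet, m: 0 is 8 mm proud, 0.0075 is fully home at its stop. Stiff: it moves under a steady push of about 12 N and stays where left. Once home, the push climbs with the cover's give. Going in, it spreads two wings of the shank below the cover, up to 7.4 mm from the axis; a spread rivet no longer enters a hole.
- holder: Fixed wooden block, 70 x 46 mm, 34 mm high, with one upright hole in the middle of its top; the rivet stands in it with its flange on the block's top. Origin under its centre, z up.
- hole (a point): Centre of the mouth of the cover's one empty hole, at its top face. Through hole 12 mm wide with a 2 mm chamfer; cover 6 mm thick, hollow below. z up, x along the cover's long side; the cover's centre is at x -60 mm, y -40 mm in this frame.
- cover: White cover, 164 x 124 mm, of the fixed grey fan control box; origin at the centre of its top, 50 mm above the worktop. Rivets already set stand in its three other corners, at 60 and 40 mm from the centre, 16 mm high. It sinks straight down on its seal, up to 9 mm, giving from about 2 N and then about 1 mm for each 5 N, and springs back. Over 25 N on it cracks it.
- mug: white tapered mug with a handle, 86 x 115 x 112 mm, behind the work at the left; origin under its base. Not to be moved.
- tumbler: glass tumbler, 62 mm across, 82 mm tall, behind the work; origin under its base. Not to be moved.
- dish: small white sauce dish, 74 mm across, 20 mm tall, between robot and work; origin under its base. Not to be moved.
- shaker: shaker, 47 mm across, 100 mm tall, behind the work at the right; origin under its base. Not to be moved.
- spoon: teaspoon lying flat, 139 x 30 x 10 mm, between robot and work; origin under its middle. Not to be moved.
- wood_cup: small wooden cup, 52 mm across, 53 mm tall, at the far left; origin under its base. Not to be moved.

How it is judged:
By the outcome, as a careful person would: the job done as asked, in the order asked, and still so for the second after the job is handed in, with the robot touching nothing.
It also fails if it takes over 61 s, if anything falls off the work surface, if the arm or the gripper's body presses on something with over 40 N, if the wrist force passes 120 N, or if a joint passes its speed limit or range.

ROBOT

A 6-joint arm with a two-finger parallel gripper is mounted at the origin on a cart in front of the work surface, level with it; the furniture and walls round the work are solid. World frame = base frame: x ahead of the robot, y to its left, z up, the work surface at z = 0. Lengths are in m, angles in rad, forces in N, time in s.
With the tool pointing down it reaches from about 0.35 to 0.85 m from the base axis. Payload 8.1 kg.
Tool frame: the origin (TCP) lies midway between the tips of the shut fingers; the grasp point (between the pads) lies 19 mm behind it (env.pinch_z is the distance from the TCP to the grasp point, in m); z points along the fingers, y is the line along which they close (so a half turn about z gives the same grasp; the last joint's range is limited). The gripper opens to 93 mm and grips with 3 to 60 N. Pads are 15 mm wide; open, the fingers measure 128 mm over their backs; the gripper's body (75 mm by 188 mm) begins 65 mm behind the grasp point.
Start: joints at [-1.216, 0.13, 1.488, -0, 1.523, -0.085], TCP at [0.255, -0.543, 0.219] pointing down, gripper open.
Joint ranges: [-2.96, 2.96], [-0.89, 2.26], [0.02, 2.5], [-1.34, 4.48], [0, 2.73], [-2.66, 2.66]. Speed limits (rad/s): [2.39, 2.39, 2.79, 3.14, 3.14, 3.14].

INTERFACE

Orientations are given as a unit quaternion [x, y, z, w].
In Python, from cell import status, imaging, job, env gives the robot as it stands.
- The arm moves only by the tool move_arm, never from a script. Its argument "rows" is one flat list of numbers, 7 for each row, row after row: the shift along the tool's x, y, z in cm, then the turn, a rotation vector about the tool's x, y, z in rad, then the closure, from -1 (fully open) to 1 (shut). In form: [x, y, z, ax, ay, az, gripper, x, y, z, ax, ay, az, gripper, ...]. A call has 1 to 20 rows; each row is the pose to reach, as a shift and turn from the pose commanded when the call began, along the tool's axes at that moment; what a row does not reach only later rows make up. A row lasts 1/12 s, in which the tool goes at most 41.7 mm and 7.16 degrees, less where a joint would pass 70% of its speed; a pose out of reach is approached as far as the arm can. A call with a gripper value outside its range is refused whole. The fingers move at their own pace and stop on an object; "force" is the grip in N (left out, the last holds). Time passes only in rows, so rows that repeat a pose let the fingers close. It gives the time, the measured TCP pose, the force, the opening and the grip force at its end, in the units of the state.
- status.observe(): the state, without advancing time (a new reading comes with each control period).
- imaging.read_camera(name): name is "scene" or "top"; returns (picture, depth): 384x512x3 uint8, blue, green, red; 384x512 float32, m along the optical axis (not along the pixel's ray), 0 where there is no reading.
- imaging.calibration(name): a dict with "fov_y" (degrees; the focal length in pixels is half the picture's height over the tangent of half this angle, whatever the lens; pixels are square), "cx", "cy" (the principal point, pixels), "k1" (the pictures are not rectified: a ray, as slopes to the right and down, at radius r is drawn at 1 + k1 r^2 times it, then the intrinsics apply), "R" (3x3) and "t" (3): a world point X has camera coordinates R X + t. Camera axes: x right, y down, z forward; pixel columns grow to the right and rows downward; lengths in m; the calibration is good to about 2 mm. A picture is of the moment at which its call begins. calibration takes no time and is no camera call.
- job.sign_off(): hands the job in; it is judged then, once.
The state is a dict: "t": time; "joint_positions": joint angles; "dq": joint speeds; "tau": joint torques, N m; "tcp_pos": TCP position; "orientation": TCP orientation; "ft_force": force on the tool from outside, world axes, zero at the start; "wrist_torque": the same for the moment, N m; "grip_width": opening from 0.0 (shut) to 1.0 (fully open); "gripper_force": force on a finger pad.
Only numpy, scipy, OpenCV 4.12 (cv2) and the standard library are available. Lean on these libraries where they do the work, as an engineer would, in place of code of your own. Each camera call takes 0.05 s, during which the arm holds its last target. There are 200 camera calls.

## Working session

There is one attempt and no reset: what is moved stays moved. The work goes in short steps, Python scripts to look and compute and a tool call to move; the robot and the scene stay as the last step left them, time stands still between calls to the robot, and variables do not carry over. Pictures are saved under pics/ and viewed, at most 10 in all, crops included, and the job is handed in when it is done.

Besides the shell and the picture viewer there is one more tool, called after "Request:" as name(argument=value, ...), one argument or row to a line, values as JSON. move_arm: Moves the arm, as the interface text tells. Its arguments: {"type":"object","properties":{"rows":{"type":"array","items":{"type":"number"}},"force":{"type":"number"}},"required":["rows"]}

```bash
mkdir -p pics; ls; cat > h.py <<'E'
import numpy as np, cv2
from cell import status, imaging, job, env
def shot(n):
    im,d=imaging.read_camera(n); np.savez('/tmp/%s.npz'%n,im=im,d=d); return im,d
def ray(c,u,v):
    f=192/np.tan(np.radians(c['fov_y'])/2)
    xd,yd=(u-c['cx'])/f,(v-c['cy'])/f
    x,y=xd,yd
    for _ in range(20):
        s=1+c['k1']*(x*x+y*y); x,y=xd/s,yd/s
    return np.array([x,y,1.])
def px2plane(n,u,v,z):
    c=imaging.calibration(n);R=np.array(c['R']);t=np.array(c['t'])
    o=-R.T@t; d=R.T@ray(c,u,v); return o+d*(z-o[2])/d[2]
def px2depth(n,u,v,dep):
    c=imaging.calibration(n);R=np.array(c['R']);t=np.array(c['t'])
    return R.T@(ray(c,u,v)*dep-t)
def w2px(n,X):
    c=imaging.calibration(n);p=np.array(c['R'])@np.array(X)+np.array(c['t']);x,y=p[:2]/p[2]
    f=192/np.tan(np.radians(c['fov_y'])/2);s=1+c['k1']*(x*x+y*y)
    return np.array([c['cx']+f*x*s,c['cy']+f*y*s])
E
python3 - <<'E'
from h import *
for n in('scene','top'):
    im,d=shot(n); cv2.imwrite(f'pics/{n}0.png',cv2.resize(im,(800,600),interpolation=cv2.INTER_CUBIC))
    c=imaging.calibration(n); print(n,c,-np.array(c['R']).T@np.array(c['t']))
print(status.observe(), env.pinch_z)
E
```

```text
pics
scene {'fov_y': 47.143073476016504, 'cx': 251.73140197663307, 'cy': 199.3418706865051, 'k1': -0.10495355595710157, 'R': array([[-0.81707023, -0.57633432,  0.01532933],
       [-0.35932636,  0.4882646 , -0.79528753],
       [ 0.45086672, -0.655314  , -0.60603858]]), 't': array([0.4749902 , 0.25434971, 1.12241624])} [-0.02656522  0.88509827  0.87522742]
top {'fov_y': 45.74036034434918, 'cx': 249.438832288069, 'cy': 183.03144658171738, 'k1': -0.053985724425792414, 'R': array([[ 0.00849719, -0.99995324, -0.00461767],
       [-0.99345958, -0.00791599, -0.11390958],
       [ 0.1138677 ,  0.00555538, -0.99348039]]), 't': array([0.00517715, 0.5636239 , 1.13955334])} [0.43013526 0.0033079  1.19634996]
{'t': 0.1, 'joint_positions': array([-1.21640559e+00,  1.31117365e-01,  1.48913186e+00, -8.04540904e-06,
        1.52301620e+00, -8.54151190e-02]), 'dq': array([-0.00080275, -0.00111416, -0.00368333, -0.0001356 , -0.00112637,
        0.00067009]), 'tau': array([ 8.14414470e-04, -5.61339819e+01, -4.93097985e+01,  7.69951427e-02,
        2.91753252e-02, -7.51981338e-05]), 'tcp_pos': array([ 0.25529129, -0.54241993,  0.21769456]), 'orientation': array([ 9.75918245e-01,  2.18135003e-01, -1.16126647e-04, -8.28295052e-04]), 'ft_force': array([-0.01948072, -0.21214965, -0.14973007]), 'wrist_torque': array([-0.02041733, -0.01750247, -0.00077575]), 'gripper_force': 0.0, 'grip_width': 1.0026227827951621} 0.0188
```

View pics/scene0.png

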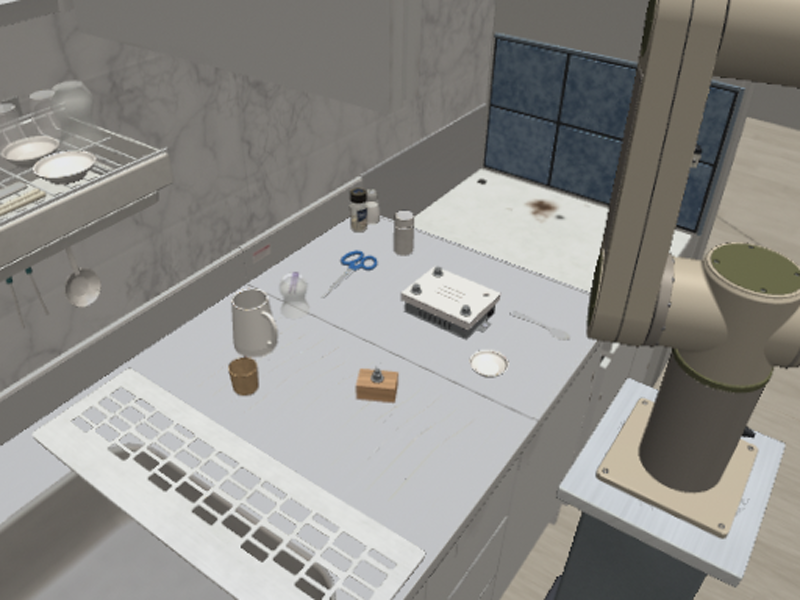

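View pics/top0.png

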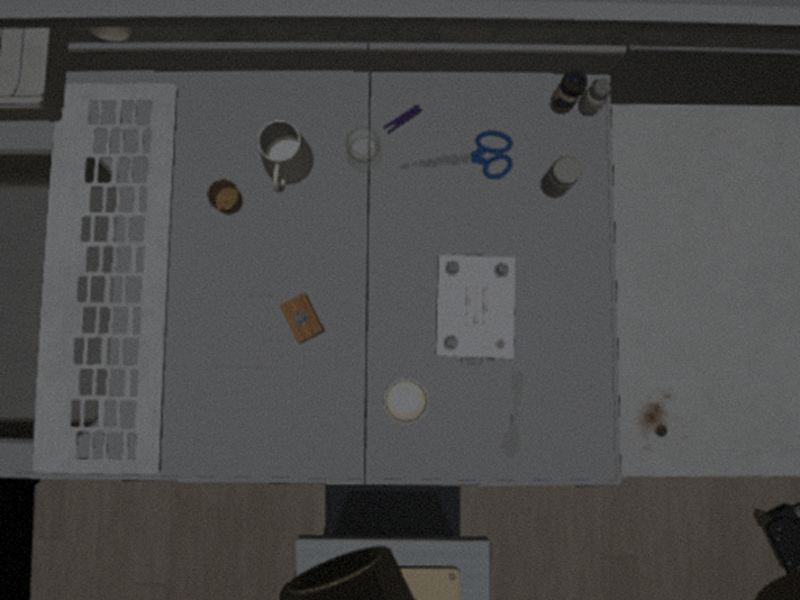

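The scene picture shows the holder with the rivet at about (377,380) and the box with three rivets. The empty hole is at the cover's robot-right corner, at about (500,344) in the top picture. The holder is at (302,318) in the top picture.

```bash
python3 - <<'E'
from h import *
S=np.load('/tmp/scene.npz');T=np.load('/tmp/top.npz')
t=T['im'];s=S['im']
def crop(im,x0,y0,w,h,k,g=1):
    c=cv2.resize(im[y0:y0+h,x0:x0+w],None,fx=k,fy=k,interpolation=cv2.INTER_CUBIC); return np.clip(c.astype(float)*g,0,255).astype(np.uint8)
a=crop(t,275,157,60,76,5,1.7);b=crop(t,172,180,40,45,6,2.)
c=crop(s,250,165,75,55,5);d=crop(s,222,228,38,34,7)
out=np.zeros((600,800,3),np.uint8)
for im,x,y in((a,0,0),(b,310,0),(c,0,385),(d,400,300)):
    hh=min(im.shape[0],600-y);out[y:y+hh,x:x+im.shape[1]]=im[:hh]
cv2.imwrite('pics/crops.png',out)
# masks
hsv=cv2.cvtColor(t,cv2.COLOR_BGR2HSV)
roi=np.zeros(t.shape[:2],np.uint8);roi[150:240,265:345]=1
g=cv2.cvtColor(t,cv2.COLOR_BGR2GRAY)
print('gray levels cover',g[195,300:310],'table',g[195,345:355])
m=((g>130)&(roi>0)).astype(np.uint8)
th,_=cv2.threshold(g[150:240,265:345],0,255,cv2.THRESH_OTSU);m=((g>th)&(roi>0)).astype(np.uint8);print('otsu',th)
cs=max(cv2.findContours(m,0,2)[0],key=cv2.contourArea)
r=cv2.minAreaRect(cs);bp=cv2.boxPoints(r);W=np.array([px2plane('top',u,v,.05) for u,v in bp]);print('cover',r,W,W.mean(0),[np.linalg.norm(W[i]-W[i-1]) for i in range(4)])
roi[:]=0;roi[175:230,170:215]=1
m=((hsv[...,1]>70)&(roi>0)).astype(np.uint8);cs=max(cv2.findContours(m,0,2)[0],key=cv2.contourArea)
r=cv2.minAreaRect(cs);bp=cv2.boxPoints(r);W=np.array([px2plane('top',u,v,.034) for u,v in bp]);print('holder',r,W,W.mean(0),[np.linalg.norm(W[i]-W[i-1]) for i in range(4)])
# depth
for n,D in(('top',T),):
    for p in((306,196),(192,195),(200,210)):print(n,p,px2depth(n,*p,D['d'][p[1],p[0]]))
E
```

```text
gray levels cover [106 110 115 109 111 113 113 115 102  88] table [84 83 91 84 87 85 84 83 87 89]
otsu 97.0
cover ((304.42205810546875, 195.91683959960938), (49.20021057128906, 65.25637817382812), 1.8476102352142334) [[ 0.44927197 -0.06482842  0.05      ]
 [ 0.61479019 -0.06996927  0.05      ]
 [ 0.61174658 -0.19541721  0.05      ]
 [ 0.44619054 -0.18828381  0.05      ]] [ 0.53049982 -0.12962468  0.05      ] [np.float64(0.12349384540558056), np.float64(0.16559804416907986), np.float64(0.12548485867504697), np.float64(0.16570965671654903)]
holder ((192.61929321289062, 203.22669982910156), (27.525615692138672, 18.303836822509766), 62.241458892822266) [[0.53016427 0.19268764 0.034     ]
 [0.55251297 0.15148435 0.034     ]
 [0.49020176 0.11729723 0.034     ]
 [0.46808207 0.15828697 0.034     ]] [0.51024027 0.15493905 0.034     ] [np.float64(0.07097608351113567), np.float64(0.046874038660362716), np.float64(0.07107352253935752), np.float64(0.04657724493380572)]
top (306, 196) [ 0.52986423 -0.13377794  0.04779022]
top (192, 195) [0.53097161 0.15650299 0.03739828]
top (200, 210) [0.49303864 0.13576304 0.03255461]
```

View pics/crops.png

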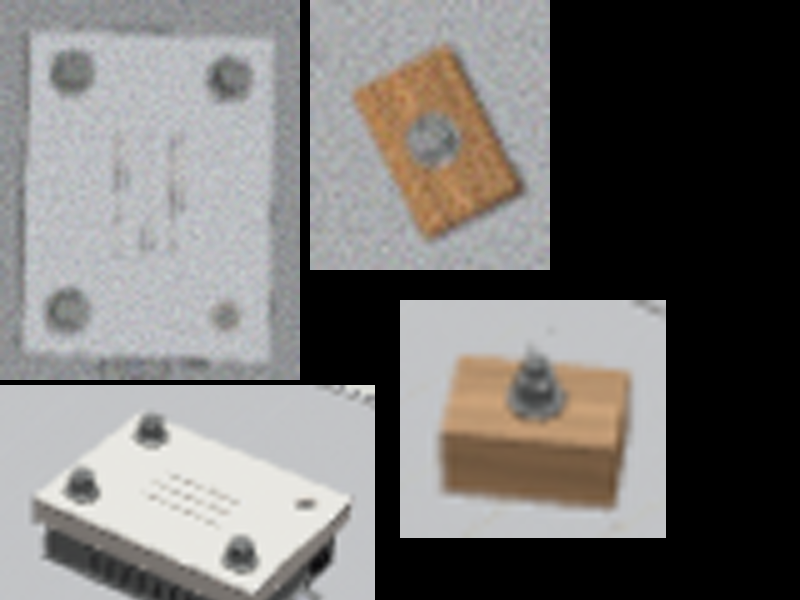

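The crops show the hole at about crop (225,315), which is native (320,220) in the top picture and about (311,189) in the scene picture. The rivet's flange is centred at about (192.3,203) in the top picture. Next I'll average frames and refine those positions.

```bash
python3 - <<'E'
from h import *
im={n:np.mean([shot(n)[0].astype(float) for _ in range(6)],0).astype(np.float32) for n in('top','scene')}
np.savez('/tmp/avg.npz',**im)
def cen(n,u,v,r,fn):
    g=cv2.cvtColor(im[n],cv2.COLOR_BGR2GRAY)
    if fn=='sat':  # grey on wood
        b=im[n]; g=255-0*(g)- (b.max(2)-b.min(2))*-1.0  # saturation high = bg
    U,V=np.meshgrid(np.arange(u-r,u+r+1),np.arange(v-r,v+r+1));p=g[v-r:v+r+1,u-r:u+r+1]
    ring=np.hypot(U-u,V-v)>r-1.5; bg=np.median(p[ring]); w=np.clip(bg-p,0,None);w[w<.3*w.max()]=0
    w[np.hypot(U-u,V-v)>r]=0
    return (U*w).sum()/w.sum(),(V*w).sum()/w.sum()
th=cen('top',320,220,5,'g');sh=cen('scene',311,189,5,'g')
print('hole',th,px2plane('top',*th,.05),sh,px2plane('scene',*sh,.05))
for u,v in((289,171),(321,172),(288,219)):
    c=cen('top',u,v,7,'g');print('rivet',c,px2plane('top',*c,.055))
c=cen('top',192,203,7,'sat');print('flange',c,px2plane('top',*c,.040))
# scene wood: white cover contour & holder rivet
b=im['scene'];sub=(b.max(2)-b.min(2))[225:262,220:260]
print(np.round(sub[::2,::2]).astype(int))
E
```

```text
hole (np.float64(319.75876242599566), np.float64(219.84137126155377)) [ 0.46979109 -0.16785116  0.05      ] (np.float64(310.5876109835222), np.float64(188.43982826951796)) [ 0.46821539 -0.16672023  0.05      ]
rivet (np.float64(288.8858296520849), np.float64(171.1129511033744)) [ 0.59211593 -0.08991291  0.055     ]
rivet (np.float64(320.23560383579587), np.float64(172.40249239737173)) [ 0.58946964 -0.16934872  0.055     ]
rivet (np.float64(287.76991969139766), np.float64(218.83025199323882)) [ 0.47155829 -0.0869834   0.055     ]
flange (np.float64(192.24426076857722), np.float64(202.84792219315588)) [0.51068254 0.15508532 0.04      ]
[[ 4  4  4  4  4  4  4  4  4  4  4  4  5  4  2  1  4  4  4  4]
 [ 4  4  4  4  4  4  4  4  4  4  4  4  4  4  4  5  3  2  2  4]
 [ 4  3  4  4  4  4  4  4  4  4  5  4  4  4  4  4  4  4  4  2]
 [ 2  4  4  4  4  4  4  4  4  2  4  4  3  4  4  4  4  4  4  4]
 [ 4  4  4  4  4  4  4  4  2  4  4  4  4  4  4  4  4  4  4  4]
 [ 4  4  4  4  4  3  5  7  3  1  2  3  4  4  4  4  5  4  4  4]
 [ 4  4  4  4  3 53 72 72 73 68  2  2 48 44 29 23  6  3  4  4]
 [ 4  4  3  3  3 69 74 73 73 32  1  1 36 70 71 71 71 52  4  4]
 [ 4  6  2  5 11 77 77 76 76  4  1  1  2 65 72 72 72 33  4  4]
 [ 1  5  5  4 37 75 76 77 76 13  2  1  4 76 80 78 78 31  4  3]
 [ 4  5  4  4 57 75 74 74 75 76 61 50 73 72 73 73 73 26  3  4]
 [ 4  4  4  4 39 55 58 63 64 70 71 72 74 75 76 76 75 11  4  4]
 [ 4  4  4  4 40 51 51 52 52 52 51 50 50 49 49 53 55  0  4  4]
 [ 4  4  4  1 35 49 49 49 49 50 50 50 51 52 52 52 49  0  4  4]
 [ 4  4  2  4 33 53 53 51 51 50 51 50 49 48 48 49 48  1  4  4]
 [ 3  4  4  4 15 23 33 40 47 50 54 54 53 53 52 51 46  4  4  4]
 [ 4  4  4  4  4  4  4  5  2  2  4  6 11 22 24 25 22  5  4  4]
 [ 4  4  4  4  4  4  2  5  3  4  5  4  4  4  4  4  3  1  2  4]
 [ 4  4  4  4  4  3  2  4  4  4  4  4  4  4  4  2  1  3  4  5]]
```

Request:
move_arm(
  rows=[13, -13, 2, 0, 0, -0.45, 0, 26, -26, 4, 0, 0, -0.9, 0, 40, -40, 7, 0, 0, -1.3, 0, 52.8, -52.2, 8.8, 0, 0, -1.735, 0, 52.8, -52.2, 8.8, 0, 0, -1.735, 0, 52.8, -52.2, 8.8, 0, 0, -1.735, 0, 52.8, -52.2, 8.8, 0, 0, -1.735, 0, 52.8, -52.2, 8.8, 0, 0, -1.735, 0, 52.8, -52.2, 8.8, 0, 0, -1.735, 0, 52.8, -52.2, 8.8, 0, 0, -1.735, 0, 52.8, -52.2, 8.8, 0, 0, -1.735, 0, 52.8, -52.2, 8.8, 0, 0, -1.735, 0, 52.8, -52.2, 8.8, 0, 0, -1.735, 0, 52.8, -52.2, 8.8, 0, 0, -1.735, 0, 52.8, -52.2, 8.8, 0, 0, -1.735, 0, 52.8, -52.2, 8.8, 0, 0, -1.735, 0, 52.8, -52.2, 8.8, 0, 0, -1.735, 0, 52.8, -52.2, 8.8, 0, 0, -1.735, 0, 52.8, -52.2, 8.8, 0, 0, -1.735, 0, 52.8, -52.2, 8.8, 0, 0, -1.735, 0],
)

```text
t: 2.37
tcp_pos: [0.5107, 0.156, 0.1298]
orientation: [0.463, 0.886, -0.0, -0.001]
ft_force: [0.5, 0.4, 0.1]
grip_width: 0.501
gripper_force: 0.0
```

Request:
move_arm(
  rows=[0, 0, 3, 0, 0, 0, 0, 0, 0, 5.5, 0, 0, 0, 0, 0, 0, 5.5, 0, 0, 0, 0, 0, 0, 5.5, 0, 0, 0, 0],
)

```text
t: 2.7
tcp_pos: [0.5095, 0.1529, 0.0748]
orientation: [0.465, 0.885, -0.001, -0.001]
ft_force: [-0.1, 0.0, 0.4]
grip_width: 0.502
gripper_force: 0.0
```

```bash
python3 - <<'E'
from h import *
st=status.observe();print(st['tcp_pos'],st['ft_force'])
a,_=shot('scene');b,_=shot('top')
def crop(im,u,v,r,k,g=1):
    return np.clip(cv2.resize(im[v-r:v+r,u-r:u+r],None,fx=k,fy=k,interpolation=cv2.INTER_CUBIC)*float(g),0,255).astype(np.uint8)
cv2.imwrite('pics/c2.png',np.hstack([crop(a,241,232,25,8),crop(b,192,203,25,8,2)]))
print(w2px('scene',st['tcp_pos']))
E
```

```text
[0.50951608 0.15289513 0.07479832] [-0.06387235  0.01654487  0.41885214]
[241.41901923 230.84664228]
```

View pics/c2.png

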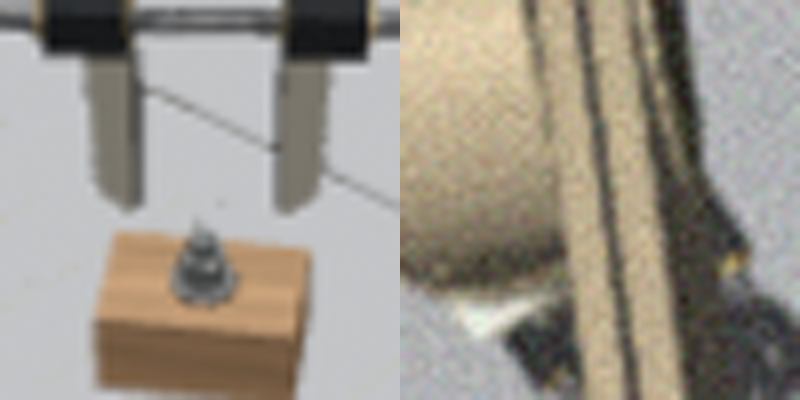

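The scene crop shows the rivet at (202,270) and the pads' midpoint at (208,200), so the gripper is about 1.5–2 mm off along the finger line. I'll correct that and descend.

Request:
move_arm(
  rows=[0.1, 0.2, 2, 0, 0, 0, 0, 0.1, 0.2, 3.0, 0, 0, 0, 0, 0.1, 0.2, 3.5, 0, 0, 0, 0, 0.1, 0.2, 3.5, 0, 0, 0, 0, 0.1, 0.2, 3.5, 0, 0, 0, 0],
  force=20,
)

```text
t: 3.22
tcp_pos: [0.5122, 0.1561, 0.0411]
orientation: [0.465, 0.885, 0.0, 0.0]
ft_force: [-0.0, -0.1, 0.6]
grip_width: 0.501
gripper_force: 0.0
```

Request:
move_arm(
  rows=[0, 0, 0.1, 0, 0, 0, 0.5, 0, 0, 0.1, 0, 0, 0, 0.8, 0, 0, 0.1, 0, 0, 0, 1, 0, 0, 0.1, 0, 0, 0, 1, 0, 0, 0.1, 0, 0, 0, 1, 0, 0, 0.1, 0, 0, 0, 1],
)

```text
t: 3.72
tcp_pos: [0.5119, 0.156, 0.0399]
orientation: [0.465, 0.885, -0.0, -0.0]
ft_force: [-2.7, -2.6, 3.7]
grip_width: 0.161
gripper_force: 20.0
```

```bash
python3 - <<'E'
from h import *
for i in range(4):
    st=status.observe();print(st['t'],st['tcp_pos'],st['ft_force'],st['grip_width']*93,st['gripper_force']); shot('scene')
E
```

```text
3.7167 [0.51187006 0.15600782 0.03989854] [-2.67556208 -2.62802241  3.71005611] 14.984705413083761 20.00922203063965
3.7667 [0.5118444  0.15598499 0.03985965] [-3.2613486  -2.48506265  5.68993758] 15.349449421115795 20.009451806545258
3.8167 [0.51187731 0.15597976 0.03986986] [-3.13236384 -2.09622405  5.45194537] 15.216589147350208 20.01032531261444
3.8667 [0.51188981 0.15600985 0.03988353] [-3.6649138  -1.84835686  6.20149849] 15.065120472219741 20.0108340382576
```

Request:
move_arm(
  rows=[0, 0, -1, 0, 0, 0, 1, 0, 0, -3, 0, 0, 0, 1, 0, 0, -6, 0, 0, 0, 1, 0, 0, -9, 0, 0, 0, 1, 0, 0, -9, 0, 0, 0, 1, 0, 0, -9, 0, 0, 0, 1],
)

```text
t: 4.42
tcp_pos: [0.5142, 0.1567, 0.1327]
orientation: [0.465, 0.885, 0.002, 0.002]
ft_force: [0.8, 0.0, -1.1]
grip_width: 0.162
gripper_force: 20.0
```

```bash
python3 - <<'E'
from h import *
from scipy.spatial.transform import Rotation as R
a,_=shot('scene')
st=status.observe();p=st['tcp_pos'];print(p,st['ft_force'],st['grip_width']*93,st['gripper_force'],st['orientation'])
u,v=np.round(w2px('scene',p)).astype(int);print(u,v)
c=cv2.resize(a[v-25:v+25,u-25:u+25],None,fx=10,fy=10,interpolation=cv2.INTER_CUBIC)
cv2.imwrite('pics/c3.png',c)
M=R.from_quat(st['orientation']).as_matrix()
print('shift to above hole, cm', M.T@(np.array([.4690,-.1675,.125])-p)*100)
E
```

```text
[0.51276508 0.15643742 0.13061374] [-0.22237766  0.09438114 -0.88317649] 15.282771897133046 20.000388622283936 [4.64740255e-01 8.85446340e-01 7.65945472e-04 8.29486826e-04]
240 215
shift to above hole, cm [-24.17383692 -22.00375313   0.53286428]
```

View pics/c3.png

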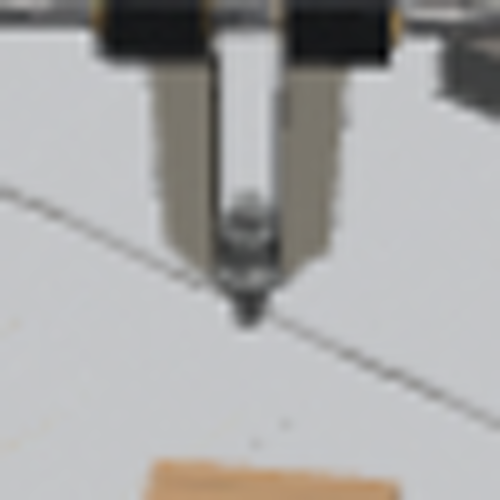

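The rivet is held upright and centred between the pads at (247,240), with its shank tip at (247,320). I'll carry it over to the hole.

Request:
move_arm(
  rows=[-3, -2.7, 0.5, 0, 0, 0, 1, -6, -5.5, 0.5, 0, 0, 0, 1, -9, -8.2, 0.5, 0, 0, 0, 1, -12, -11, 0.5, 0, 0, 0, 1, -15, -13.7, 0.5, 0, 0, 0, 1, -18, -16.5, 0.5, 0, 0, 0, 1, -21, -19, 0.5, 0, 0, 0, 1, -23, -21, 0.5, 0, 0, 0, 1, -24.2, -22, 0.5, 0, 0, 0, 1, -24.2, -22, 0.5, 0, 0, 0, 1, -24.2, -22, 0.5, 0, 0, 0, 1, -24.2, -22, 2.5, 0, 0, 0, 1, -24.2, -22, 3.5, 0, 0, 0, 1, -24.2, -22, 3.5, 0, 0, 0, 1, -24.2, -22, 3.5, 0, 0, 0, 1, -24.2, -22, 3.5, 0, 0, 0, 1],
)

```text
t: 5.8
tcp_pos: [0.4686, -0.1672, 0.0948]
orientation: [0.464, 0.886, 0.0, -0.0]
ft_force: [-0.1, -0.1, 0.1]
grip_width: 0.16
gripper_force: 20.0
```

```bash
python3 - <<'E'
from h import *
from scipy.spatial.transform import Rotation as R
a=np.mean([shot('scene')[0].astype(float) for _ in range(4)],0)
b=np.mean([shot('top')[0].astype(float) for _ in range(2)],0)
st=status.observe();p=st['tcp_pos'];print(p,st['ft_force'],st['orientation'],st['joint_positions'])
tip=p-[0,0,.026]
print('tip px',w2px('scene',tip),'hole px',w2px('scene',[.469,-.1675,.05]),'tip proj down',w2px('scene',tip*[1,1,0]+[0,0,.05]))
def crop(im,u,v,r,k,g=1):
    return np.clip(cv2.resize(im[v-r:v+r,u-r:u+r],None,fx=k,fy=k,interpolation=cv2.INTER_CUBIC)*float(g),0,255).astype(np.uint8)
cv2.imwrite('pics/c4.png',np.hstack([crop(a,310,180,20,20),crop(b,320,220,20,20,2)])[:,:800] if 0 else np.hstack([crop(a,310,180,20,10),crop(b,320,220,20,10,2)]))
M=R.from_quat(st['orientation']).as_matrix()
print('shift cm', M.T@(np.array([.4690,-.1675,.0765])-p)*100)
E
```

```text
[ 0.46880486 -0.16804731  0.09520243] [ 0.51410788  0.15751051 -1.15533993] [4.64768039e-01 8.85432349e-01 2.76151306e-05 4.73775645e-04] [-4.47196977e-01 -5.15414078e-02  1.90605906e+00  2.18006499e-05
  1.28612607e+00 -1.05125406e+00]
tip px [311.20256279 183.306426  ] hole px [310.4922535  188.24052712] tip proj down [310.62799049 188.18151464]
shift cm [0.03548359 0.04623212 1.87023777]
```

View pics/c4.png

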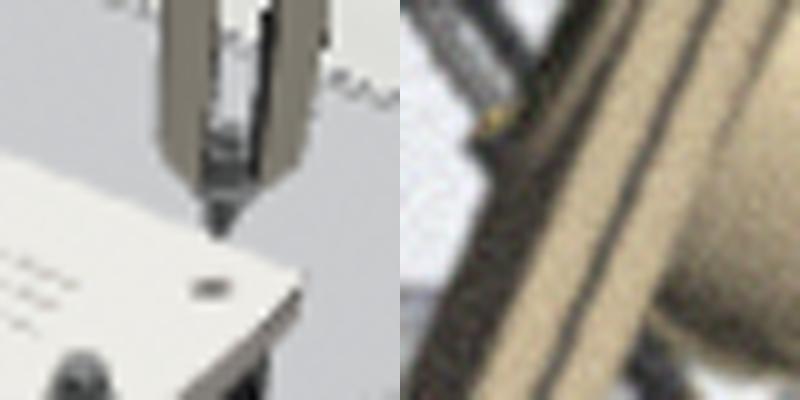

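In the scene crop the shank tip is at (218,235) and the hole at (211,289). That matches the predicted pixels to within about 1 mm, so I'll lower gently.

Request:
move_arm(
  rows=[0, 0, 0.5, 0, 0, 0, 1, 0, 0, 1.0, 0, 0, 0, 1, 0, 0, 1.4, 0, 0, 0, 1, 0, 0, 1.7, 0, 0, 0, 1, 0, 0, 2, 0, 0, 0, 1, 0, 0, 2.2, 0, 0, 0, 1, 0, 0, 2.4, 0, 0, 0, 1, 0, 0, 2.6, 0, 0, 0, 1, 0, 0, 2.6, 0, 0, 0, 1],
)

```text
t: 6.85
tcp_pos: [0.4684, -0.1679, 0.0683]
orientation: [0.465, 0.885, 0.0, -0.0]
ft_force: [0.5, -0.3, -0.5]
grip_width: 0.16
gripper_force: 20.0
```

Request:
move_arm(
  rows=[0, 0, 0.3, 0, 0, 0, 1, 0, 0, 0.6, 0, 0, 0, 1, 0, 0, 0.8, 0, 0, 0, 1, 0, 0, 1.0, 0, 0, 0, 1, 0, 0, 1.1, 0, 0, 0, 1, 0, 0, 1.15, 0, 0, 0, 1, 0, 0, 1.15, 0, 0, 0, 1],
)

```text
t: 7.43
tcp_pos: [0.4685, -0.168, 0.0571]
orientation: [0.465, 0.885, 0.0, 0.0]
ft_force: [0.7, -0.2, -1.3]
grip_width: 0.159
gripper_force: 20.0
```

Request:
move_arm(
  rows=[0, 0, 0.05, 0, 0, 0, 1, 0, 0, 0.1, 0, 0, 0, 1, 0, 0, 0.15, 0, 0, 0, 1, 0, 0, 0.2, 0, 0, 0, 1, 0, 0, 0.2, 0, 0, 0, 1],
)

```text
t: 7.85
tcp_pos: [0.4686, -0.1681, 0.0554]
orientation: [0.465, 0.885, -0.0, 0.0]
ft_force: [0.1, 1.2, 2.9]
grip_width: 0.16
gripper_force: 20.0
```

Contact at the expected height, about 4 N. The flange is seated, so I'll release and rise.

Request:
move_arm(
  rows=[0, 0, 0, 0, 0, 0, 0.5, 0, 0, 0, 0, 0, 0, 0.3, 0, 0, 0, 0, 0, 0, 0.2, 0, 0, 0, 0, 0, 0, 0.2, 0, 0, -1, 0, 0, 0, 0.2, 0, 0, -3, 0, 0, 0, 0.2, 0, 0, -5, 0, 0, 0, 0.5, 0, 0, -5, 0, 0, 0, 1, 0, 0, -5, 0, 0, 0, 1, 0, 0, -5, 0, 0, 0, 1, 0, 0, -5, 0, 0, 0, 1, 0, 0, -5, 0, 0, 0, 1],
)

```text
t: 8.85
tcp_pos: [0.4676, -0.1676, 0.104]
orientation: [0.465, 0.885, -0.0, -0.001]
ft_force: [0.1, -0.1, 0.1]
grip_width: 0.027
gripper_force: 0.0
```

```bash
python3 - <<'E'
from h import *
a=np.mean([shot('scene')[0].astype(float) for _ in range(4)],0)
for i in range(3):
    st=status.observe();p=st['tcp_pos'];print(p,st['ft_force'],st['grip_width'],st['orientation']);shot('scene')
c=a[155:205,285:335];cv2.imwrite('pics/c5.png',cv2.resize(c,None,fx=10,fy=10,interpolation=cv2.INTER_CUBIC))
for z in(.05,.053,.065,.073):print(z,(w2px('scene',[.4687,-.168,z])-[285,155])*10+5)
E
```

```text
[ 0.46808118 -0.16776933  0.10456835] [-0.3407862   1.10934158 -0.31778525] 0.0030648959091824192 [ 4.64785326e-01  8.85423247e-01 -8.85388333e-06 -5.23025457e-04]
[ 0.4681649  -0.16780483  0.10471921] [-0.19669706  0.31745123 -0.19054922] 0.003121693979983831 [ 4.64788403e-01  8.85421697e-01 -7.22632712e-06 -3.99177119e-04]
[ 0.46828587 -0.16786383  0.10485006] [ 0.51949452 -0.61093091 -0.38793988] 0.00893679881701191 [ 4.64768748e-01  8.85432071e-01 -8.49688816e-06 -2.41798745e-04]
0.05 [261.49333063 336.99794684]
0.053 [262.38617077 329.43347194]
0.065 [265.97656625 298.98302015]
0.073 [268.38717518 278.51022371][ WARN:0@2.822] global loadsave.cpp:1063 imwrite_ Unsupported depth image for selected encoder is fallbacked to CV_8U.
```

View pics/c5.png

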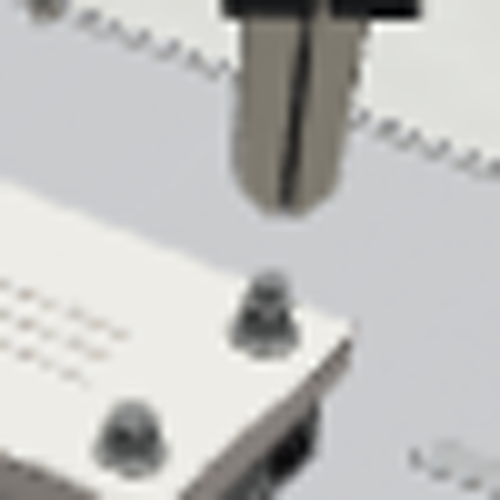

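The picture shows the rivet standing in the hole at (265,315) with its flange on the cover and the pin still proud at (268,275). The shut fingers are directly above it. Next I'll push the pin.

Request:
move_arm(
  rows=[0, 0, 1, 0, 0, 0, 1, 0, 0, 2, 0, 0, 0, 1, 0, 0, 2.7, 0, 0, 0, 1, 0, 0, 2.8, 0, 0, 0, 1, 0, 0, 2.9, 0, 0, 0, 1, 0, 0, 3.0, 0, 0, 0, 1, 0, 0, 3.1, 0, 0, 0, 1, 0, 0, 3.2, 0, 0, 0, 1, 0, 0, 3.2, 0, 0, 0, 1],
)

```text
t: 9.95
tcp_pos: [0.4686, -0.168, 0.0733]
orientation: [0.465, 0.885, 0.0, 0.0]
ft_force: [-0.0, -0.6, 0.3]
grip_width: 0.006
gripper_force: 0.0
```

Request:
move_arm(
  rows=[0, 0, 0.05, 0, 0, 0, 1, 0, 0, 0.1, 0, 0, 0, 1, 0, 0, 0.15, 0, 0, 0, 1, 0, 0, 0.2, 0, 0, 0, 1, 0, 0, 0.25, 0, 0, 0, 1, 0, 0, 0.3, 0, 0, 0, 1, 0, 0, 0.3, 0, 0, 0, 1],
)

```text
t: 10.53
tcp_pos: [0.4688, -0.1681, 0.0709]
orientation: [0.465, 0.885, 0.0, 0.0]
ft_force: [-3.5, 1.6, 8.2]
grip_width: 0.003
gripper_force: 3.9
```

Request:
move_arm(
  rows=[0, 0, 0.05, 0, 0, 0, 1, 0, 0, 0.1, 0, 0, 0, 1, 0, 0, 0.15, 0, 0, 0, 1, 0, 0, 0.2, 0, 0, 0, 1, 0, 0, 0.25, 0, 0, 0, 1, 0, 0, 0.3, 0, 0, 0, 1, 0, 0, 0.35, 0, 0, 0, 1, 0, 0, 0.4, 0, 0, 0, 1, 0, 0, 0.4, 0, 0, 0, 1],
)

```text
t: 11.28
tcp_pos: [0.4689, -0.1682, 0.0674]
orientation: [0.465, 0.885, -0.0, 0.0]
ft_force: [-4.1, 0.6, 11.6]
grip_width: 0.005
gripper_force: 5.9
```

Request:
move_arm(
  rows=[0, 0, 0.05, 0, 0, 0, 1, 0, 0, 0.1, 0, 0, 0, 1, 0, 0, 0.15, 0, 0, 0, 1, 0, 0, 0.2, 0, 0, 0, 1, 0, 0, 0.25, 0, 0, 0, 1, 0, 0, 0.3, 0, 0, 0, 1, 0, 0, 0.3, 0, 0, 0, 1],
)

```text
t: 11.87
tcp_pos: [0.4688, -0.1682, 0.0643]
orientation: [0.465, 0.885, -0.0, 0.0]
ft_force: [-3.6, 2.1, 12.5]
grip_width: 0.005
gripper_force: 5.9
```

Request:
move_arm(
  rows=[0, 0, 0.03, 0, 0, 0, 1, 0, 0, 0.06, 0, 0, 0, 1, 0, 0, 0.1, 0, 0, 0, 1, 0, 0, 0.1, 0, 0, 0, 1, 0, 0, 0.1, 0, 0, 0, 1],
)

```text
t: 12.28
tcp_pos: [0.4688, -0.1682, 0.0634]
orientation: [0.465, 0.885, -0.0, 0.0]
ft_force: [-4.4, 1.3, 12.0]
grip_width: 0.004
gripper_force: 6.0
```

Request:
move_arm(
  rows=[0, 0, 0.03, 0, 0, 0, 1, 0, 0, 0.06, 0, 0, 0, 1, 0, 0, 0.1, 0, 0, 0, 1, 0, 0, 0.1, 0, 0, 0, 1, 0, 0, 0.1, 0, 0, 0, 1],
)

```text
t: 12.7
tcp_pos: [0.4689, -0.1682, 0.0627]
orientation: [0.465, 0.885, -0.0, 0.0]
ft_force: [-6.2, 2.8, 15.1]
grip_width: 0.009
gripper_force: 7.5
```

Request:
move_arm(
  rows=[0, 0, 0.03, 0, 0, 0, 1, 0, 0, 0.06, 0, 0, 0, 1, 0, 0, 0.06, 0, 0, 0, 1, 0, 0, 0.06, 0, 0, 0, 1],
)

```text
t: 13.03
tcp_pos: [0.469, -0.1682, 0.0624]
orientation: [0.465, 0.885, -0.0, 0.001]
ft_force: [-6.3, 3.1, 16.3]
grip_width: 0.004
gripper_force: 8.4
```

Request:
move_arm(
  rows=[0, 0, 0.03, 0, 0, 0, 1, 0, 0, 0.06, 0, 0, 0, 1, 0, 0, 0.06, 0, 0, 0, 1, 0, 0, 0.06, 0, 0, 0, 1],
)

```text
t: 13.37
tcp_pos: [0.469, -0.1682, 0.062]
orientation: [0.465, 0.885, -0.0, 0.001]
ft_force: [-7.9, 2.6, 18.0]
grip_width: 0.002
gripper_force: 9.3
```

The force now climbs at the cover's stiffness, so the pin is home. I'll retract and check.

Request:
move_arm(
  rows=[0, 0, -0.2, 0, 0, 0, 1, 0, 0, -0.5, 0, 0, 0, 1, 0, 0, -1.5, 0, 0, 0, 1, 0, 0, -4, 0, 0, 0, 1, 0, 0, -8, 0, 0, 0, 1, 0, 0, -11, 0, 0, 0, 1, 0, 0, -11, 0, 0, 0, 1, 0, 0, -11, 0, 0, 0, 1],
)

```text
t: 14.03
tcp_pos: [0.4701, -0.1687, 0.1729]
orientation: [0.465, 0.885, 0.0, 0.003]
ft_force: [1.1, 0.2, -0.5]
grip_width: 0.005
gripper_force: 0.0
```

```bash
python3 - <<'E'
from h import *
a=np.mean([shot('scene')[0].astype(float) for _ in range(4)],0)
st=status.observe();print(st['t'],st['tcp_pos'],st['ft_force'])
c=a[160:210,255:330].astype(np.uint8);cv2.imwrite('pics/c6.png',cv2.resize(c,None,fx=10,fy=10,interpolation=cv2.INTER_CUBIC))
for z in(.053,.0655,.073):print(z,(w2px('scene',[.4687,-.168,z])-[255,160])*10+5)
E
```

```text
14.2333 [ 0.46739966 -0.16745905  0.16824887] [ 0.20002204  0.91413957 -0.71489009]
0.053 [562.38617077 279.43347194]
0.0655 [566.12682942 247.70753032]
0.073 [568.38717518 228.51022371]
```

View pics/c6.png

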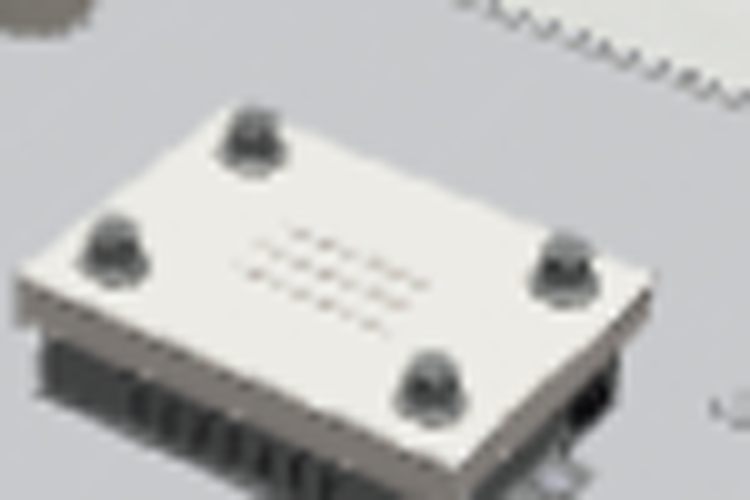

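The new rivet at (565,270) now looks the same height as the three already set, and the cover is level. The robot is clear, so I'll hand in.

```bash
python3 -c "
from cell import job;print(job.sign_off())"
```

```text
the job is handed in; nothing more can be done
None
```

The rivet is seated in the cover's empty hole and its pin is pushed home; the vertical push read at most 18 N (about 20 N counting sideways force), the arm ended clear of everything, and the job was handed in at about 14 s.

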